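# Turn the tomatoes to the front of the prep turntable

## Task

Gently turn the kitchen turntable by pushing the pegs on its rim with your fingertips until the bowl of red cherry tomatoes stands squarely in front of the white arrow on the base. Only push, never grip; do not touch the bowls, which must all keep their places on the turntable, and leave the jar and the pepper mill alone. Finish with the turntable at rest and your hand clear.

Things in the scene. Friction and masses are not known exactly. Their poses are not given: they have to be found in the camera images.
- base: fixed dark round foot under the turntable, 190 mm across, 12 mm high, on the 10 mm thick red-brown chopping board (top at z = 0.010). Origin: on the turntable's axis, at the underside; the front, with the arrow's tongue, lies along its own -x, z up. Its place and yaw vary (front within about 20 degrees of facing the robot)
- arrow (a point): the white arrow, on a black tongue 56 mm wide and 12 mm high that reaches out from under the front of the turntable to 175 mm from the axis; the arrow points at the axis. This point: on the arrow, 150 mm from the axis
- turntable: round light-wood turntable, 260 mm across, 16 mm thick, top at z = 0.040, turning either way without stops about the base's upright axis. A little stiff (1 to 2 N at a peg turns it), it stays where it is left. Origin: on the axis at its underside (z = 0.024); x and y turn with it, z up. The bowls stand at 0, 90, 180 and 270 degrees from its x axis, seen from above
- peg (a point): top centre of one of four like upright dark wooden pegs, 12 mm thick, 40 mm high (tops at z = 0.080), fixed on the turntable's rim 120 mm from the axis, at 45 (this one), 135, 225 and 315 degrees from the turntable's own x axis, counterclockwise from above
- tomato_bowl: round white bowl, 66 mm across the rim, 42 mm across the foot, 34 mm high, about 0.15 kg, with bright red cherry tomatoes fixed in it (top 52 mm above the foot). Loose on the turntable, centre 62 mm from the axis, in one of four places 90 degrees apart; it rides round with the turntable. Origin: centre of its underside, z up. This is the bowl to bring to the front.
- potato_bowl: round white bowl, 66 mm across the rim, 42 mm across the foot, 34 mm high, about 0.15 kg, with three pale yellow peeled potatoes fixed in it (top 42 mm above the foot). Loose on the turntable, centre 62 mm from the axis, in one of four places 90 degrees apart; it rides round with the turntable. Origin: centre of its underside, z up.
- shallot_bowl: round white bowl, 66 mm across the rim, 42 mm across the foot, 34 mm high, about 0.15 kg, with dark purple shallots fixed in it (top 49 mm above the foot). Loose on the turntable, centre 62 mm from the axis, in one of four places 90 degrees apart; it rides round with the turntable. Origin: centre of its underside, z up.
- lime_bowl: round white bowl, 66 mm across the rim, 42 mm across the foot, 34 mm high, about 0.15 kg, with green limes fixed in it (top 42 mm above the foot). Loose on the turntable, centre 62 mm from the axis, in one of four places 90 degrees apart; it rides round with the turntable. Origin: centre of its underside, z up.
- paste_jar: loose closed brown jar with a black lid, 60 mm across, 85 mm high, standing on the chopping board beside the turntable, its centre 230 mm or more from the axis. Origin: centre of its underside, z up.
- pepper_mill: loose dark wooden pepper mill, 48 mm across the foot, 102 mm high, standing on the chopping board on the other side of the turntable, its centre 230 mm or more from the axis. Origin: centre of its underside, z up.
Not all that is in view belongs to the job. What is shaped like the pepper_mill but blue is not meant. What is shaped like the shallot_bowl but turquoise is not meant.

How it is judged (in metres and radians):
On the way:
1. the fingers push the turntable (contact force between the fingers and turntable above 0.3 N), for 0.1 s.
At the end, for the whole second after the job is handed in: Tomato bowl centred within 10 mm of the arrow's line, on the front side; turntable at rest; all four bowls upright on it in their places (50 to 74 mm from the axis, centres at least 74 mm apart); jar and mill upright, within 20 mm of where they were (x of tomato_bowl in the frame of base below -0.045 m and y of tomato_bowl in the frame of base between -0.01 and 0.01 m and angular speed of turntable below 0.05 rad/s and horizontal distance between tomato_bowl and turntable between 0.05 and 0.074 m and angle between each of tomato_bowl, potato_bowl, shallot_bowl, lime_bowl, paste_jar, pepper_mill's own z axis and vertical below 0.1 rad and linear speed of each of tomato_bowl, potato_bowl, shallot_bowl, lime_bowl below 0.02 m/s and height (world z) of tomato_bowl between 0.034 and 0.046 m and horizontal distance between tomato_bowl and potato_bowl above 0.074 m and horizontal distance between each of tomato_bowl, potato_bowl and shallot_bowl above 0.074 m and horizontal distance between each of tomato_bowl, potato_bowl, shallot_bowl and lime_bowl above 0.074 m and horizontal distance between potato_bowl and turntable between 0.05 and 0.074 m and height (world z) of potato_bowl between 0.034 and 0.046 m and horizontal distance between shallot_bowl and turntable between 0.05 and 0.074 m and height (world z) of shallot_bowl between 0.034 and 0.046 m and horizontal distance between lime_bowl and turntable between 0.05 and 0.074 m and height (world z) of lime_bowl between 0.034 and 0.046 m and distance of each of paste_jar, pepper_mill from where it was at the start of the episode below 0.02 m); the robot touches nothing.
It fails at once if a bowl is touched by the robot (more than 1 N) (contact force between any of the fingers, the arm and tomato_bowl above 1 N or contact force between any of the fingers, the arm and potato_bowl above 1 N or contact force between any of the fingers, the arm and shallot_bowl above 1 N or contact force between any of the fingers, the arm and lime_bowl above 1 N).
It fails at once if a bowl is lifted or tipped (height (world z) of any of tomato_bowl, potato_bowl, shallot_bowl, lime_bowl above 0.052 m or angle between any of tomato_bowl, potato_bowl, shallot_bowl, lime_bowl's own z axis and vertical above 0.3 rad).
It fails at once if the turntable is spun faster than 2.5 rad/s (angular speed of turntable above 2.5 rad/s).
It fails at once if the turntable is gripped, or shoved with more than 20 N (contact force between any of the fingers, the arm and turntable above 20 N).
It fails at once if the jar or the pepper mill is moved by more than 20 mm, lifted or tipped (distance of any of paste_jar, pepper_mill from where it was at the start of the episode above 0.02 m or angle between any of paste_jar, pepper_mill's own z axis and vertical above 0.3 rad).
It also fails if it takes over 48 s, if anything falls off the work surface, if the arm or the gripper's body presses on something with over 40 N, if the wrist force passes 120 N, or if a joint passes its speed limit or range.

## Robot

A 6-joint arm with a two-finger parallel gripper is mounted at the origin on the work surface. World frame = base frame: x ahead of the robot, y to its left, z up, the work surface at z = 0. Lengths are in mm, angles in degrees, forces in N, time in s.
With the tool pointing down it reaches from about 350 to 850 mm from the base axis. Payload 8.1 kg.
Tool frame: the origin (TCP) lies at the very end of the fingers, on their centre line; the grasp point (between the pads) lies 19 mm behind it; z points along the fingers, y is the line along which they close (so a half turn about z gives the same grasp; the last joint's range is limited). The gripper opens to 85 mm and grips with 20 to 120 N. Pads are 22 mm wide; open, the fingers measure 114 mm over their backs; the gripper's body (76 mm by 85 mm) begins 54 mm behind the grasp point. The pads swing forward as they close: fully open they stand 13 mm farther back than shut.
Start: joints at [-75.138, 7.471, 85.268, -0, 87.261, -4.893], TCP at [202.825, -564.683, 231.292] pointing down, gripper open.
Joint ranges: [-169.43, 169.43], [-51.17, 129.36], [1.28, 143.12], [-76.62, 256.62], [0, 156.53], [-152.29, 152.29]. Speed limits (degrees/s): [136.94, 136.94, 159.86, 180, 180, 180].

## Interface

Orientations are given as [roll, pitch, yaw] about the fixed x, y, z axes, in that order (R = Rz(yaw) Ry(pitch) Rx(roll)).
In Python, from bench import * gives the robot as it stands.
- The arm moves only by the tool play_rows, never from a script. Its argument "increments" is a list of rows, each a list of 3 entries, a list of its own where there are three numbers: the gripper's target within -1 to 1 (fully open at 1, half-way at 0, shut at -1), then the shift along the tool's x, y, z in mm, then the turn about the tool's z in rad. A call has 1 to 12 rows; each row shifts and turns the commanded pose from where the row before left it, along the tool's axes as they then stand; what a row does not reach is not made up. A row lasts 1/12 s, in which the tool goes at most 41.7 mm and 7.16 degrees, less where a joint would pass 70% of its speed; a pose out of reach is approached as far as the arm can. A call is refused whole if a number of a shift passes 41.7 or a number of a turn 0.125, either way. A call with a gripper value outside its range is refused whole. The fingers move at their own pace and stop on an object; "force" is the grip in N (left out, the last holds). Time passes only in rows, so rows that do not move let the fingers close. It gives the time, the measured TCP pose, the force, the opening and the grip force at its end, in the units of the state.
- sense(): the state, without advancing time (a new reading comes with each control period).
- snapshot(name): name is "scene" or "top" or "wrist"; returns a dict with "color" (400x640x3 uint8, red, green, blue), "intrinsics" (3x3 intrinsics, pixels), "world_from_camera" (4x4, takes a point from camera to world coordinates). Camera axes: x right, y down, z forward; pixel columns grow to the right and rows downward; lengths in mm; the calibration is good to about 2 mm. A picture is of the moment at which its call begins. There is no depth.
- hand_in(): hands the job in; it is judged then, once.
Trained networks look in a picture, given as the dict that the camera call returned (one of the last four; its "shot" number tells which), for a name from the list of things; names that differ only in an ending like _2 or _b are one class to them, and where a whole thing is asked for, a point or a joint stands for the part that bears it (a point fixed in the world has none). Each returns a list of dicts, best first, with "p" (0 to 1); they miss things now and then, are a little off and sometimes report something else, mostly with a low value. They report only what shows in the picture. A call takes as long as a camera call. They do not tell look-alikes from the thing itself.
- find_in(query, picture): "xyz" ([x, y, z] in mm, in the coordinates of the camera as it stood for that picture, good to about 4 mm: the middle of the surface that is visible of it).
- regions_of(query, picture): "mask" (400x640 bool, what is visible of it).
- pinpoint(query, picture): "xyz" ([x, y, z] in mm, in the coordinates of the camera as it stood for that picture, good to about 4 mm: a listed point, or the origin of a listed thing).
The state is a dict: "time": time; "joint_pos": joint angles; "qd": joint speeds; "joint_efforts": joint torques, N m; "tool_pos": TCP position; "tcp_rot": TCP orientation; "ft_force": force on the tool from outside, world axes, zero at the start; "wrist_torque": the same for the moment, N m; "finger_gap": finger opening in mm; "grip_force": force on a finger pad.
Only numpy, scipy, OpenCV 4.12 (cv2) and the standard library are available. Lean on these libraries where they do the work, as an engineer would, in place of code of your own. Each camera call takes 0.05 s, during which the arm holds its last target. There are 200 camera calls.

## Working session

There is one attempt and no reset: what is moved stays moved. The work goes in short steps, Python scripts to look and compute and a tool call to move; the robot and the scene stay as the last step left them, time stands still between calls to the robot, and variables do not carry over. Pictures are saved under pics/ and viewed, at most 10 in all, crops included, and the job is handed in when it is done.

Besides the shell and the picture viewer there is one more tool, called as a command line: name --argument value ..., lists and objects as JSON in quotes. play_rows: Moves the arm, as the interface text tells. Its arguments: {"type":"object","properties":{"increments":{"type":"array","items":{"type":"array"}},"force":{"type":"number"}},"required":["increments"]}

```bash
mkdir -p pics; cat > h.py <<'E'
from bench import *
import numpy as np, cv2
def W(s,p):
    T=np.array(s["world_from_camera"]); return (T@np.r_[p,1])[:3]
def save(s,n): cv2.imwrite(f"pics/{n}.png",cv2.cvtColor(np.array(s["color"]),cv2.COLOR_RGB2BGR))
def proj(s,p):
    T=np.linalg.inv(np.array(s["world_from_camera"])); c=(T@np.r_[p,1])[:3]; u=np.array(s["intrinsics"])@c; return (u[:2]/u[2]).round()
E
python3 - <<'E'
from h import *
s=snapshot("top"); save(s,"top1")
for q in ["base","arrow","turntable","peg","tomato_bowl","potato_bowl","shallot_bowl","lime_bowl","paste_jar","pepper_mill"]:
    for d in pinpoint(q,s)[:5]:
        w=W(s,d["xyz"]); print(q,round(d["p"],2),w.round(),proj(s,w))
print(sense())
E
```

```text
base 0.17 [629. -74.  40.] [320. 156.]
arrow 0.74 [ 497. -335.    9.] [406. 202.]
arrow 0.67 [429. -44.  24.] [309. 224.]
turntable 0.89 [ 573. -102.   25.] [329. 176.]
tomato_bowl 0.95 [ 590. -155.   43.] [347. 170.]
potato_bowl 0.75 [549. -36.  40.] [307. 183.]
shallot_bowl 0.84 [629. -73.  41.] [320. 157.]
shallot_bowl 0.64 [ 262. -252.    5.] [378. 281.]
lime_bowl 0.71 [ 513. -113.   43.] [333. 196.]
paste_jar 0.72 [ 512. -111.   41.] [332. 196.]
paste_jar 0.67 [683. 126.  11.] [254. 140.]
paste_jar 0.24 [629. -76.  40.] [321. 157.]
pepper_mill 0.75 [ 499. -334.    6.] [406. 202.]
pepper_mill 0.64 [ 533. -503.    1.] [461. 191.]
{'time': 0.55, 'joint_pos': array([-7.51373720e+01,  7.46933157e+00,  8.52691229e+01, -8.84074185e-04,
        8.72620563e+01, -4.89152881e+00]), 'qd': array([ 0.11571283, -0.05186007, -0.04009656, -0.01605036, -0.02371991,
       -0.05775693]), 'joint_efforts': array([ 6.32516694e-04, -5.68830872e+01, -5.00489330e+01, -2.70253922e-04,
        1.99375594e-03, -8.91770412e-06]), 'tool_pos': array([ 202.81952174, -564.6712406 ,  231.29866861]), 'tcp_rot': array([-1.79999416e+02,  8.36297084e-04,  1.97541990e+01]), 'ft_force': array([ 0.14126076, -0.33490207, -0.9235759 ]), 'wrist_torque': array([ 0.03792392,  0.01019293, -0.04760177]), 'grip_force': 0.0, 'finger_gap': 85.16056651924758}
```

View pics/top1.png

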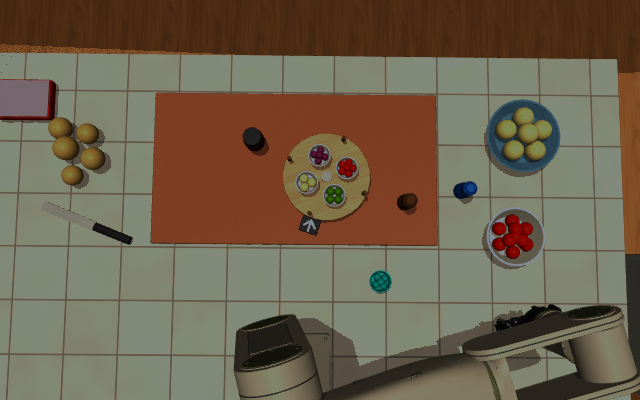

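The top view shows the turntable at about (327,177), with tomatoes at (347,168), shallots (319,156), potatoes (307,183) and limes (334,196). The arrow is at (309,225), the jar at (254,139) and the brown mill at (407,202). Lookalikes are the blue mill at (465,190) and the turquoise bowl at (380,281), which don't match on colour. The loose tomato bowl at (515,237) isn't on the turntable, so the one at (347,168) is meant. I'll confirm in an enlarged crop with the estimated geometry overlaid.

```bash
cat >> h.py <<'E'
def ray(s,uv,z):
    T=np.array(s["world_from_camera"]); d=T[:3,:3]@np.linalg.inv(s["intrinsics"])@np.r_[uv,1.]
    return T[:3,3]+d*(z-T[2,3])/d[2]
E
python3 - <<'E'
from h import *
s=snapshot("top")
m=np.array(regions_of("turntable",s)[0]["mask"]).astype(np.uint8)
c=max(cv2.findContours(m,cv2.RETR_EXTERNAL,cv2.CHAIN_APPROX_NONE)[0],key=cv2.contourArea)
P=np.array([ray(s,p[0],40)[:2] for p in cv2.convexHull(c)],np.float32)
(cx,cy),r=cv2.minEnclosingCircle(P); print("circle",cx,cy,r, cv2.fitEllipse(P))
B={q:W(s,pinpoint(q,s)[0]["xyz"]) for q in ["tomato_bowl","potato_bowl","shallot_bowl","lime_bowl"]}
C=np.mean([b[:2] for b in B.values()],0); print("bowlmean",C)
for q,b in B.items(): print(q,b.round(),np.degrees(np.arctan2(*(b[:2]-C)[::-1])))
im=cv2.cvtColor(np.array(s["color"]),cv2.COLOR_RGB2BGR)
x0,y0,k=230,110,4
cr=cv2.resize(im[y0:y0+140,x0:x0+195],None,fx=k,fy=k,interpolation=cv2.INTER_CUBIC)
def mk(p,col):
    u=(proj2(p)-[x0,y0]+.5)*k; cv2.circle(cr,tuple(int(v) for v in u),4,col,1)
def proj2(p):
    T=np.linalg.inv(np.array(s["world_from_camera"])); c=(T@np.r_[p,1])[:3]; u=np.array(s["intrinsics"])@c; return u[:2]/u[2]
for a in (-26,64,154,244):
    a=np.radians(a); mk([C[0]+120*np.cos(a),C[1]+120*np.sin(a),80],(255,0,0))
mk([*C,40],(255,0,255)); a=np.radians(160); mk([C[0]+150*np.cos(a),C[1]+150*np.sin(a),22],(0,255,255))
for b in B.values(): mk(b,(255,255,0))
cv2.imwrite("pics/crop1.png",cr)
E
```

```text
circle 572.0580444335938 -91.20417022705078 131.36581420898438 ((570.8758544921875, -92.73797607421875), (256.284423828125, 260.3468933105469), 80.94268035888672)
bowlmean [ 478.19062198 -137.37404061]
tomato_bowl [ 589. -149.   40.] -5.812992138399041
potato_bowl [552. -37.  39.] 53.88534559087992
shallot_bowl [ 261. -253.    6.] -152.0697967556555
lime_bowl [ 512. -112.   42.] 37.59397828180476
```

View pics/crop1.png

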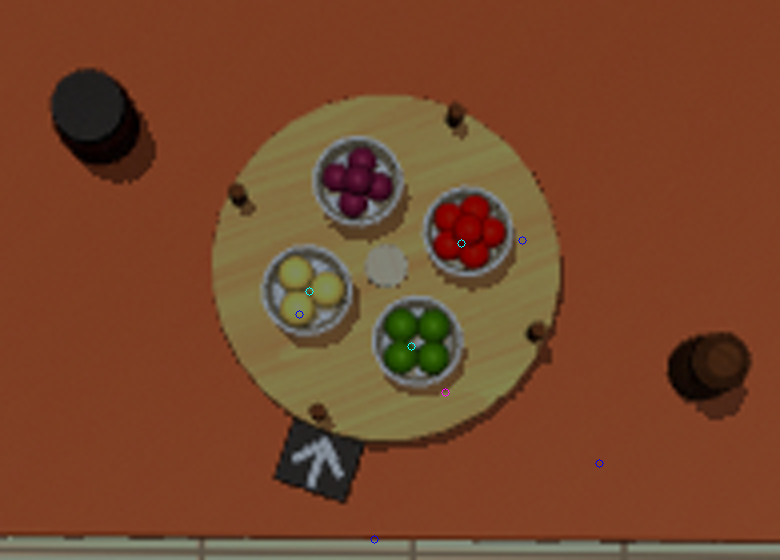

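The crop confirms it: the tomato bowl is at crop (468,232) on the turntable, with the pegs at (457,112), (237,192), (317,410) and (538,330). The arrow is at (318,460). One overlay was off because the shallot detector picked the turquoise bowl, so I'll compute from these pixels instead.

```bash
python3 - <<'E'
from h import *
s=snapshot("top")
f=lambda u,v,z: ray(s,[u/4+230-.4,v/4+110-.4],z)[:2]
pg=[f(*p,80) for p in [(457,112),(237,190),(317,409),(537,329)]]
bw=[f(*p,74) for p in [(468,232),(358,182),(307,291),(418,342)]]
C1=np.mean(pg,0);C2=np.mean(bw,0);print(C1,C2,f(387,266,45)); C=(C1+C2)/2
A=lambda p:(np.degrees(np.arctan2(*(p-C)[::-1])).round(1),np.linalg.norm(p-C).round(1))
print([A(p) for p in pg],[A(p) for p in bw],[A(f(*p,22)) for p in [(318,460),(318,440),(311,488)]])
print([f(722,360,112),f(90,104,95)])
E
```

```text
[570.81873826 -92.67833345] [570.01890711 -93.36080437] [570.35635462 -93.56450576]
[(np.float64(-24.6), np.float64(119.1)), (np.float64(65.4), np.float64(119.8)), (np.float64(155.3), np.float64(118.6)), (np.float64(-114.4), np.float64(118.2))] [(np.float64(-69.6), np.float64(62.2)), (np.float64(20.6), np.float64(61.4)), (np.float64(111.1), np.float64(61.9)), (np.float64(-158.9), np.float64(62.7))] [(np.float64(161.0), np.float64(151.1)), (np.float64(159.0), np.float64(137.2)), (np.float64(161.7), np.float64(172.4))]
[array([ 498.13510258, -327.10963856]), array([678.86712418, 121.03979214])]
```

play_rows --increments '[[-1,[27.8,-21.7,0],0],[-1,[27.8,-21.7,0],0],[-1,[27.8,-21.7,0],0],[-1,[27.8,-21.7,0],0],[-1,[27.8,-21.7,0],0],[-1,[27.8,-21.7,0],0],[-1,[27.8,-21.7,0],0],[-1,[27.8,-21.7,0],0],[-1,[27.8,-21.7,0],0],[-1,[27.8,-21.7,0],0],[-1,[27.8,-21.7,0],0],[-1,[27.8,-21.7,0],0]]' --force 20

```text
time: 1.9
tool_pos: [429.5, -205.3, 231.6]
tcp_rot: [180.0, -0.0, 19.8]
ft_force: [-0.3, -1.6, -0.0]
finger_gap: -0.1
grip_force: 0.0
```

play_rows --increments '[[-1,[27.8,-21.7,0],0],[-1,[27.8,-21.7,0],0],[-1,[27.8,-21.7,0],0],[-1,[27.8,-21.7,0],0],[-1,[27.8,-21.7,0],0],[-1,[27.8,-21.7,0],0],[-1,[27.8,-21.7,0],0],[-1,[27.8,-21.7,0],0],[-1,[0,0,0],0]]'

```text
time: 2.65
tool_pos: [581.3, 37.0, 230.8]
tcp_rot: [-179.9, -0.1, 20.0]
ft_force: [-0.2, 0.3, -0.8]
finger_gap: -0.1
grip_force: 0.0
```

play_rows --increments '[[-1,[0,0,0],-0.115],[-1,[0,0,0],-0.115],[-1,[0,0,0],-0.115],[-1,[0,0,0],-0.115],[-1,[0,0,0],-0.115],[-1,[0,0,0],-0.115],[-1,[0,0,0],-0.115],[-1,[0,0,0],-0.115],[-1,[0,0,0],-0.115],[-1,[0,0,0],-0.115],[-1,[0,0,0],0]]'

```text
time: 3.57
tool_pos: [579.3, 31.5, 231.4]
tcp_rot: [180.0, 0.0, 86.0]
ft_force: [0.5, -0.7, 0.6]
finger_gap: 0.0
grip_force: 0.0
```

play_rows --increments '[[-1,[0,0,20],0],[-1,[0,0,20],0],[-1,[0,0,20],0],[-1,[0,0,20],0],[-1,[0,0,20],0],[-1,[0,0,20],0],[-1,[0,0,0],0]]'

```text
time: 4.15
tool_pos: [576.2, 31.6, 106.4]
tcp_rot: [-179.6, 0.0, 85.4]
ft_force: [-1.3, 0.3, -1.5]
finger_gap: 0.2
grip_force: 0.0
```

```bash
python3 - <<'E'
from h import *
save(snapshot("wrist"),"w1")
a=snapshot("scene");save(a,"s1")
E
python3 -c "
import cv2,numpy as np
a=cv2.imread('pics/w1.png');b=cv2.imread('pics/s1.png');cv2.imwrite('pics/v1.png',cv2.resize(np.vstack([a,b]),(480,600),interpolation=cv2.INTER_AREA))"
```

```text
(no output)
```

View pics/v1.png

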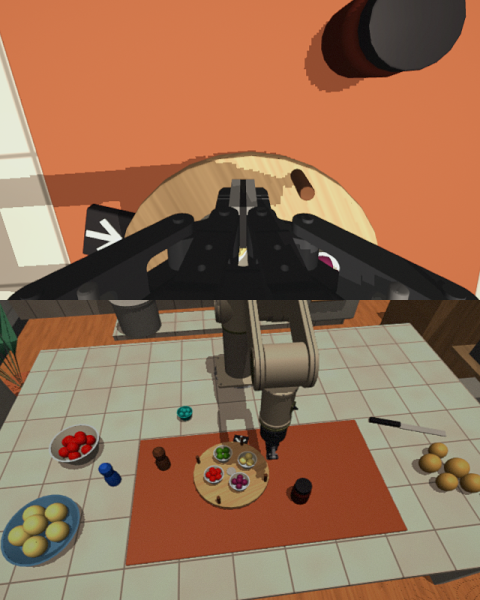

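The wrist view (top half) shows the closed fingers over the rim, with the peg to their right at (302,185) and the jar well outside. The scene view agrees. Now I'll descend and make contact slowly.

play_rows --increments '[[-1,[0,0,15],0],[-1,[0,0,15],0],[-1,[0,0,15],0],[-1,[0,0,13],0],[-1,[0,0,0],0],[-1,[0,0,0],0]]'

```text
time: 4.75
tool_pos: [579.5, 31.7, 53.7]
tcp_rot: [-180.0, 0.0, 85.6]
ft_force: [-0.2, 0.8, 0.7]
finger_gap: 0.1
grip_force: 0.0
```

play_rows --increments '[[-1,[0,4.3,0],0.035],[-1,[0,4.3,0],0.035],[-1,[0,4.3,0],0.035],[-1,[0,4.3,0],0.035],[-1,[0,4.3,0],0.035],[-1,[0,4.3,0],0.035],[-1,[0,4.3,0],0.035],[-1,[0,4.3,0],0.035],[-1,[0,0,0],0]]'

```text
time: 5.5
tool_pos: [614.9, 24.7, 55.5]
tcp_rot: [179.8, -0.1, 69.5]
ft_force: [-0.6, -0.3, 0.8]
finger_gap: -0.1
grip_force: 0.0
```

play_rows --increments '[[-1,[-0.2,5,0],0.04],[-1,[-0.2,6.2,0],0.05],[-1,[-0.2,6.2,0],0.05],[-1,[-0.2,6.2,0],0.05],[-1,[-0.2,6.2,0],0.05],[-1,[-0.2,6.2,0],0.05],[-1,[-0.2,6.2,0],0.05],[-1,[-0.2,6.2,0],0.05],[-1,[-0.2,6.2,0],0.05],[-1,[-0.2,6.2,0],0.05],[-1,[-0.2,6.2,0],0.05],[-1,[-0.2,5,0],0.04]]'

```text
time: 6.5
tool_pos: [670.3, -18.3, 54.7]
tcp_rot: [180.0, -0.1, 36.3]
ft_force: [-0.5, 2.0, 0.4]
finger_gap: -0.0
grip_force: 0.7
```

```bash
python3 - <<'E'
from h import *
st=sense(); print(st["tool_pos"],st["tcp_rot"],st["ft_force"])
d=st["tool_pos"][:2]-np.array([570.4,-93]); print(np.degrees(np.arctan2(d[1],d[0])),np.hypot(*d))
a=snapshot("wrist"); b=snapshot("scene")
A=np.vstack([np.array(x["color"]) for x in (a,b)])[:,:,::-1]
cv2.imwrite('pics/v2.png',cv2.resize(A,(480,600),interpolation=cv2.INTER_AREA))
E
```

```text
[670.26312261 -18.27943276  54.72175154] [ 1.79954603e+02 -8.39395358e-02  3.62905039e+01] [-0.50668538  2.01807075  0.3852549 ]
36.80493157589843 124.72291860464301
```

View pics/v2.png

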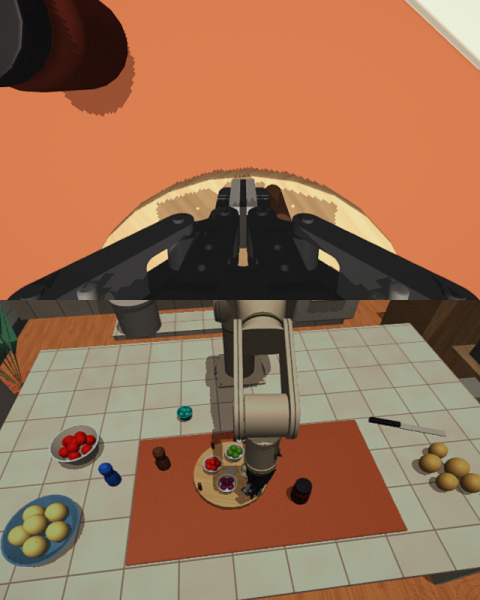

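The peg at (280,200) is against the fingers and the turntable is turning clockwise with about 2 N. I'll continue.

play_rows --increments '[[-1,[-0.2,5,0],0.04],[-1,[-0.2,6.2,0],0.05],[-1,[-0.2,6.2,0],0.05],[-1,[-0.2,6.2,0],0.05],[-1,[-0.2,6.2,0],0.05],[-1,[-0.2,6.2,0],0.05],[-1,[-0.2,6.2,0],0.05],[-1,[-0.2,6.2,0],0.05],[-1,[-0.2,6.2,0],0.05],[-1,[-0.2,6.2,0],0.05],[-1,[-0.2,6.2,0],0.05],[-1,[-0.2,6.2,0],0.05]]'

```text
time: 7.6
tool_pos: [693.4, -86.3, 54.2]
tcp_rot: [-180.0, -0.1, 2.6]
ft_force: [1.0, 1.5, -1.1]
finger_gap: 0.3
grip_force: 0.7
```

play_rows --increments '[[-1,[-0.2,6.2,0],0.05],[-1,[-0.2,6.2,0],0.05],[-1,[-0.2,6.2,0],0.05],[-1,[-0.2,6.2,0],0.05],[-1,[-0.2,6.2,0],0.05],[-1,[-0.2,6.2,0],0.05],[-1,[-0.2,6.2,0],0.05],[-1,[-0.2,6.2,0],0.05],[-1,[-0.2,6.2,0],0.05],[-1,[-0.2,5,0],0.04],[-1,[-0.1,3.7,0],0.03],[-1,[0,1.9,0],0.015]]'

```text
time: 8.6
tool_pos: [678.1, -150.7, 54.1]
tcp_rot: [-180.0, -0.1, -28.1]
ft_force: [1.3, 0.5, 0.9]
finger_gap: -0.3
grip_force: 0.7
```

```bash
python3 - <<'E'
from h import *
st=sense(); print(st["tool_pos"],st["tcp_rot"],st["ft_force"],st["joint_pos"])
d=st["tool_pos"][:2]-np.array([570.4,-93]); print(np.degrees(np.arctan2(d[1],d[0])),np.hypot(*d))
a=snapshot("wrist"); b=snapshot("scene")
A=np.vstack([np.array(x["color"]) for x in (a,b)])[:,:,::-1]
cv2.imwrite('pics/v3.png',cv2.resize(A,(480,600),interpolation=cv2.INTER_AREA))
for q in ["tomato_bowl","lime_bowl","potato_bowl","shallot_bowl"]:
  for x in pinpoint(q,b)[:2]: w=W(b,x["xyz"]); e=w[:2]-[570.4,-93]; print(q,x["p"],w.round(),np.degrees(np.arctan2(e[1],e[0])).round(1))
E
```

```text
[ 678.08765403 -150.72302172   54.14667229] [-1.79982361e+02 -6.04847825e-02 -2.81071466e+01] [1.2518851  0.46088123 0.86934508] [-1.67615849e+01  2.93926382e+01  7.76112813e+01  5.64392164e-03
  7.29333078e+01  1.01343899e+02]
-28.192316500231463 122.18256040525593
tomato_bowl 0.61 [ 512. -106.   39.] -167.6
lime_bowl 0.66 [566. -36.  40.] 94.6
potato_bowl 0.74 [635. -88.  41.] 4.3
```

View pics/v3.png

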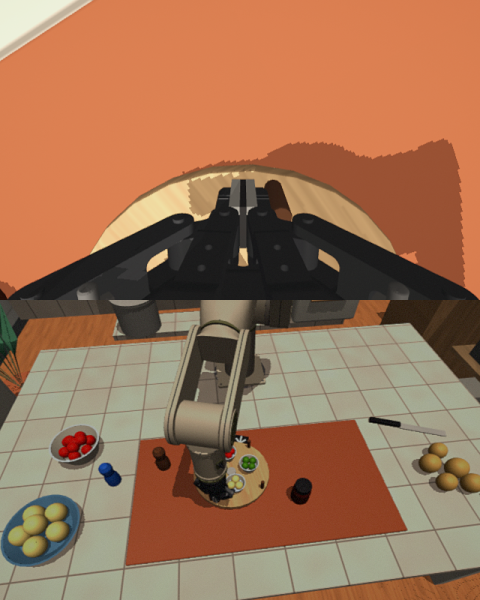

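The tomato bowl is nearly at the arrow in the scene view (228,455), and about 25° remain. I'll push about 20° more, back off and measure.

play_rows --increments '[[-1,[0,3.7,0],0.03],[-1,[0,3.7,0],0.03],[-1,[0,5,0],0.04],[-1,[0,5,0],0.04],[-1,[0,5,0],0.04],[-1,[0,5,0],0.04],[-1,[0,5,0],0.04],[-1,[0,3.7,0],0.03],[-1,[0,3.7,0],0.03],[-1,[0,2.5,0],0.02],[-1,[0,1.3,0],0.01],[-1,[0,0,0],0]]'

```text
time: 9.9
tool_pos: [651.4, -185.4, 53.2]
tcp_rot: [180.0, 0.0, -48.2]
ft_force: [-0.1, -0.5, -0.1]
finger_gap: 0.2
grip_force: 0.0
```

```bash
cat > chk.py <<'E'
from h import *
import sys
st=sense(); C=np.array([570.4,-93])
d=st["tool_pos"][:2]-C; print(st["tool_pos"],np.degrees(np.arctan2(d[1],d[0])),np.hypot(*d),st["tcp_rot"][2])
S=[snapshot("top"),snapshot("scene")]
for s in S:
 for q in ["tomato_bowl","lime_bowl","potato_bowl","shallot_bowl","arrow"]:
  for x in pinpoint(q,s)[:2]: w=W(s,x["xyz"]); e=w[:2]-C; print(q,round(x["p"],2),w.round(),np.degrees(np.arctan2(e[1],e[0])).round(1),np.hypot(*e).round())
a=np.array(S[0]["color"])[110:250,230:430,::-1]
cv2.imwrite(f"pics/{sys.argv[1]}.png",cv2.resize(a,None,fx=4,fy=4,interpolation=cv2.INTER_CUBIC))
E
python3 chk.py t2
```

```text
[ 651.38556257 -185.43100588   53.23182917] -48.776028468444075 122.890814107125 -48.20875892005561
tomato_bowl 0.24 [573. -99.  24.] -61.9 6.0
lime_bowl 0.75 [586. -30.  42.] 76.5 65.0
potato_bowl 0.65 [ 634. -111.   41.] -15.4 66.0
shallot_bowl 0.84 [ 264. -254.    3.] -152.3 346.0
shallot_bowl 0.72 [ 555. -158.   39.] -103.2 67.0
arrow 0.39 [429. -44.  25.] 160.9 149.0
tomato_bowl 0.84 [513. -82.  37.] 168.6 58.0
lime_bowl 0.96 [589. -35.  43.] 71.9 61.0
potato_bowl 0.71 [ 631. -110.   43.] -15.5 63.0
shallot_bowl 0.52 [ 556. -155.   42.] -103.0 64.0
arrow 0.57 [431. -47.  22.] 161.8 147.0
```

View pics/t2.png

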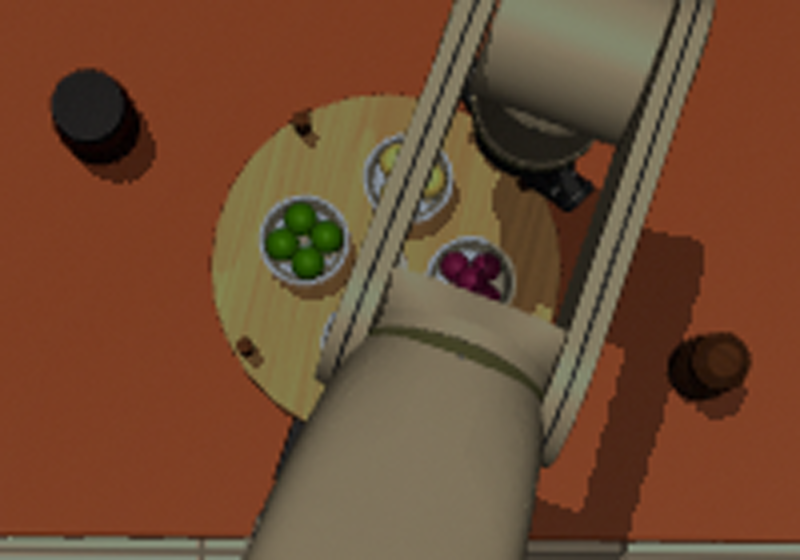

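The turntable stands with limes at (305,240), potatoes (409,178), and visible pegs at (303,128) and (249,350); the arm hides the arrow.

```bash
python3 - <<'E'
from h import *
s=snapshot("top"); C=np.array([570.4,-93])
for u,v,z,t in [(303,127,80,116),(247,347,80,206),(305,240,74,71),(409,178,74,-19),(471,281,74,-109)]:
    e=ray(s,[u/4+229.6,v/4+109.6],z)[:2]-C; print(np.degrees(np.arctan2(e[1],e[0])).round(1),np.hypot(*e).round(1),t)
E
```

```text
32.7 114.4 116
122.4 118.7 206
76.1 61.4 71
-14.1 62.7 -19
-102.9 62.2 -109
```

play_rows --increments '[[-1,[0,2,0],0.016],[-1,[0,2,0],0.016],[-1,[0,2,0],0.016],[-1,[0,2,0],0.016],[-1,[0,2,0],0.016],[-1,[0,1.2,0],0.01],[-1,[0,0.7,0],0.006],[-1,[0,0,0],0],[-1,[0,0,0],0]]'

```text
time: 11.3
tool_pos: [642.4, -192.9, 53.3]
tcp_rot: [180.0, -0.0, -53.6]
ft_force: [0.5, 0.1, -0.0]
finger_gap: 0.2
grip_force: 0.0
```

play_rows --increments '[[-1,[0,-4,0],0],[-1,[0,-6,0],0],[-1,[3,0,-10],0],[-1,[0,0,-20],0],[-1,[0,0,-30],0],[-1,[0,0,-35],0],[-1,[0,0,-35],0],[-1,[0,0,-20],0],[-1,[0,0,0],0]]'

```text
time: 12.05
tool_pos: [655.8, -190.3, 212.2]
tcp_rot: [-179.6, -0.6, -53.6]
ft_force: [0.1, -0.3, 0.6]
finger_gap: -0.1
grip_force: 0.0
```

play_rows --increments '[[-1,[15,30,0],0],[-1,[15,30,0],0],[-1,[15,30,0],0],[-1,[15,30,0],0],[-1,[15,30,0],0],[-1,[15,30,0],0],[-1,[15,30,0],0],[-1,[15,30,0],0],[-1,[15,30,0],0],[-1,[15,30,0],0],[-1,[0,0,0],0]]'

```text
time: 12.97
tool_pos: [495.7, -493.3, 203.0]
tcp_rot: [179.8, -0.0, -53.9]
ft_force: [0.6, 1.0, 0.4]
finger_gap: 0.3
grip_force: 0.0
```

```bash
python3 chk.py t3
```

```text
[ 495.67902713 -493.30264461  202.95441461] -100.57322086722515 407.2166881018958 -53.93463302901117
tomato_bowl 0.75 [509. -73.  39.] 162.3 65.0
lime_bowl 0.8 [591. -31.  40.] 71.5 65.0
potato_bowl 0.58 [ 632. -114.   40.] -19.2 65.0
potato_bowl 0.54 [ 625. -202.   81.] -63.3 122.0
shallot_bowl 0.82 [ 548. -153.   41.] -110.1 64.0
shallot_bowl 0.68 [ 570. -100.   23.] -90.3 7.0
arrow 0.55 [424. -46.  27.] 162.3 153.0
tomato_bowl 0.75 [516. -74.  37.] 161.0 57.0
lime_bowl 0.7 [594. -39.  43.] 66.1 59.0
potato_bowl 0.6 [ 629. -118.   42.] -22.9 64.0
shallot_bowl 0.89 [ 267. -256.   -1.] -151.8 344.0
shallot_bowl 0.58 [ 554. -154.   41.] -105.5 63.0
arrow 0.46 [429. -47.  22.] 162.1 149.0
```

View pics/t3.png

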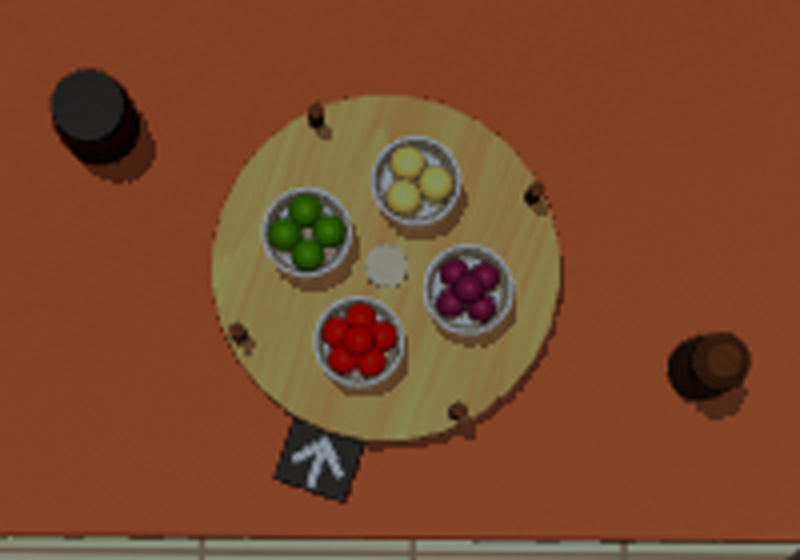

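The tomatoes at (360,342) line up with the arrow at (318,460) and the hub at (387,266); bowl and arrow both measure about 161–162°. The jar, mill and other bowls are in place and the hand is clear, so I'm handing in.

```bash
python3 -c "
from bench import *
print(hand_in())"
```

```text
the job is handed in; nothing more can be done
None
```

I turned the turntable about 130° clockwise with peg pushes only, which put the tomato bowl in front of the arrow to within about 1° by camera; the hand was clear and the job is handed in, though no verdict came back.

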